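Post the used scalpel into the sharps bin

TASK

The dissection is over: take the used scalpel out of the dissecting tray by its handle and post it, blade first, through the sprung flap of the yellow sharps bin, pushing it on until it drops right inside and the flap swings shut behind it. Keep your fingers off the blade and off the flap, which the scalpel itself must push open, and leave the other instruments and glassware where they are.

Things in the scene. Friction and masses are not known exactly. Their poses are not given: they have to be found in the camera images.
- scalpel_mid (a point): Middle of the used scalpel, half-way up its 8 mm thickness. The scalpel, 150 mm long, 27 to 41 g, lies loose and flat on the tray's blue pad; x runs along it towards the blade, z up. White plastic handle, 12 mm wide, 8 mm thick, from 75 mm behind this point to 36 mm ahead of it, then the steel blade. It balances about 8 mm behind this point.
- scalpel_end (a point): Free end of the scalpel's handle, on its centre line half-way up its thickness, 75 mm behind scalpel_mid.
- scalpel_tip (a point): Point of the scalpel's blade, on the centre line half-way up its thickness, 75 mm ahead of scalpel_mid.
- mouth (a point): Middle of the lower edge of the bin's slot, in the plane of the front face, 185 mm above the bench; axes as the bin's. Slot 100 mm wide, 44 mm high, with a level floor at this height from x = 0 to 38 mm, then the open tub (175 mm deep). Under the slot a lip slopes out and down at 45 degrees for 13 mm. Upright fingers can come up to the face, not through it.
- flap (a joint): Orange flap behind the slot, 40 mm high, hinged along its top edge 41 mm above the slot's floor, 5 mm behind the front face. 0 = shut, upright; grows in rad as its lower edge swings into the bin, to 1.4. A weak spring shuts it: 0.05 N at the lower edge opens it, about 0.1 N holds it open. The handle lying in the slot holds it at about 0.6 and is lightly pressed down by it.
- bin: Sharps bin: yellow tub 160 mm deep (x), 180 mm wide, 250 mm high with its red lid, which has a clear flat top; fixed in a low steel bench bracket. Origin at the middle of its underside, on the bench, 80 mm behind the upright front face, which looks roughly towards the robot. x points level into the bin through the front face, z up.
- tray: Aluminium dissecting tray, 300 mm (x) by 240 mm (y), fixed, walls 40 mm high and 3 mm thick; its floor is a blue pad whose top is 15 mm above the bench. Origin at the middle of its underside. The scalpel lies near its middle, along x within 0.35 rad; forceps about 80 mm to +y, needle about 100 mm to -y.
- blade: Steel blade, part of the scalpel: 36 to 75 mm ahead of scalpel_mid, 8 mm wide, 1.6 mm thick; not to be touched by the fingers. Origin 4 mm below scalpel_mid (underside of the scalpel's middle), axes as the scalpel's.
- forceps: Steel forceps, 130 mm long and 8 mm high, loose in the tray; a bystander.
- needle: Dissecting needle with a wooden handle, 140 mm long, 8 mm high, loose in the tray; a bystander.
- scissors: Steel scissors, 140 mm long, 6 mm high, lying on the bench; a bystander.
- pin_dish: Clear round dish with steel pins, 90 mm wide, 15 mm high, on the bench; a bystander.
- specimen_jar: Amber specimen jar with a black cap, 64 mm wide, 100 mm high, on the bench; a bystander.
- beaker: Glass beaker, 70 mm wide, 95 mm high, on the bench; a bystander.
- wash_bottle: White wash bottle with a red spout, 68 mm wide, 185 mm high, on the bench; a bystander.
Things that resemble listed ones, but are neither listed nor needed, are in the scene too. What is meant by the part that bears scalpel_mid is not purple, and is the larger of those in its own colour.

How it is judged:
By the outcome, as a careful person would: the job done as asked, in the order asked, and still so for the second after the job is handed in, with the robot touching nothing.
It also fails if it takes over 61 s, if anything falls off the work surface, if the arm or the gripper's body presses on something with over 40 N, if the wrist force passes 120 N, or if a joint passes its speed limit or range.

ROBOT

A 7-joint arm with a two-finger parallel gripper is mounted at the origin on the work surface. World frame = base frame: x ahead of the robot, y to its left, z up, the work surface at z = 0. Lengths are in m, angles in rad, forces in N, time in s.
With the tool pointing down it reaches from about 0.425 to 0.875 m from the base axis. Payload 8.4 kg.
Tool frame: the origin (TCP) lies between the finger pads; the fingertips stand 19 mm ahead of it and the grasp point (between the pads) is the TCP; z points along the fingers, y is the line along which they close (so a half turn about z gives the same grasp; the last joint's range is limited). The gripper opens to 87 mm and grips with 3 to 60 N. Pads are 19 mm wide; open, the fingers measure 117 mm over their backs; the gripper's body (75 mm by 190 mm) begins 51 mm behind the grasp point.
Start: joints at [1.21, 0.333, 0.04, 1.465, -0.013, 1.343, -0.059], TCP at [0.168, -0.628, 0.242] pointing down, gripper open.
Joint ranges: [-2.58, 2.58], [-0.38, 2.09], [-1.3, 1.39], [0.25, 2.4], [-1.5, 4.64], [0.08, 2.09], [-2.65, 2.65]. Speed limits (rad/s): [2.22, 2.22, 2.79, 2.79, 3.14, 3.14, 3.14].

INTERFACE

Orientations are given as a unit quaternion [w, x, y, z].
In Python, from rig import read_state, viewer, bot, models gives the robot as it stands.
- The arm moves only by the tool send_rows, never from a script. Its argument "targets" is a list of rows, each an object of numbers: "x", "y", "z": the shift along the tool's x, y, z in m; "roll": the turn about the tool's z in degrees; "jaw": the opening, from 0 (shut) to 1 (fully open). A call has exactly 10 rows; each row shifts and turns the commanded pose from where the row before left it, along the tool's axes as they then stand; what a row does not reach is not made up. A row lasts 1/12 s, in which the tool goes at most 41.7 mm and 7.16 degrees, less where a joint would pass 70% of its speed; a pose out of reach is approached as far as the arm can. A call with a gripper value outside its range is refused whole. The fingers move at their own pace and stop on an object; "squeeze" is the grip in N (left out, the last holds). Time passes only in rows, so rows that do not move let the fingers close, or fill a call up. It gives the time, the measured TCP pose, the force, the opening and the grip force at its end, in the units of the state.
- read_state(): the state, without advancing time (a new reading comes with each control period).
- viewer.snapshot(name): name is "scene" or "top"; returns a dict with "frame" (480x640x3 uint8, blue, green, red), "fx", "fy", "cx", "cy" (pixels), "distortion" ([k1, k2, p1, p2, k3] as OpenCV has them; the pictures are not rectified), "view" (4x4, takes a point from world to camera coordinates). Camera axes: x right, y up, looking along -z (the intrinsics and any distortion apply to the point x, -y, -z); pixel columns grow to the right and rows downward; lengths in m; the calibration is good to about 2 mm. A picture is of the moment at which its call begins. There is no depth.
- bot.hand_in(): hands the job in; it is judged then, once.
Trained networks look in a picture, given as the dict that the camera call returned (one of the last four; its "shot" number tells which), for a name from the list of things; names that differ only in an ending like _2 or _b are one class to them, and where a whole thing is asked for, a point or a joint stands for the part that bears it (a point fixed in the world has none). Each returns a list of dicts, best first, with "confidence" (0 to 1); they miss things now and then, are a little off and sometimes report something else, mostly with a low value. They report only what shows in the picture. A call takes as long as a camera call. They do not tell look-alikes from the thing itself.
- models.silhouettes(picture, label): "pixels" (480x640 bool, what is visible of it).
- models.tip_of(picture, label): "centre" ([x, y, z] in m, in the coordinates of the camera as it stood for that picture, good to about 4 mm: a listed point, or the origin of a listed thing).
The state is a dict: "time": time; "joints": joint angles; "joint_velocities": joint speeds; "joint_efforts": joint torques, N m; "tcp_pos": TCP position; "eef_rot": TCP orientation; "contact_force": force on the tool from outside, world axes, zero at the start; "moment": the same for the moment, N m; "grip_width": finger opening in m; "grasp_force": force on a finger pad.
Only numpy, scipy, OpenCV 4.12 (cv2) and the standard library are available. Lean on these libraries where they do the work, as an engineer would, in place of code of your own. Each camera call takes 0.05 s, during which the arm holds its last target. There are 200 camera calls.

## Working session

There is one attempt and no reset: what is moved stays moved. The work goes in short steps, Python scripts to look and compute and a tool call to move; the robot and the scene stay as the last step left them, time stands still between calls to the robot, and variables do not carry over. Pictures are saved under pics/ and viewed, at most 10 in all, crops included, and the job is handed in when it is done.

Besides the shell and the picture viewer there is one more tool, called after "Request:" by a JSON object that holds its "op" and its "data", one argument or row to a line. send_rows: Moves the arm, as the interface text tells. Its arguments: {"type":"object","properties":{"targets":{"type":"array","items":{"type":"object","properties":{"x":{"type":"number"},"y":{"type":"number"},"z":{"type":"number"},"roll":{"type":"number"},"jaw":{"type":"number"}}}},"squeeze":{"type":"number"}},"required":["targets"]}

```bash
mkdir -p pics; ls; cat > h.py <<'E'
import numpy as np,cv2
from rig import read_state, viewer, bot, models
def K(p): return np.array([[p["fx"],0,p["cx"]],[0,p["fy"],p["cy"]],[0,0,1.]])
def c2w(p,c):
    V=np.array(p["view"]); return (np.linalg.inv(V)@np.append(c,1))[:3]
def w2p(p,w):
    V=np.array(p["view"]); c=(V@np.append(w,1))[:3]
    return cv2.projectPoints(np.array([[c[0],-c[1],-c[2]]]),np.zeros(3),np.zeros(3),K(p),np.array(p["distortion"],float))[0].ravel()
def p2w(p,uv,z):
    n=cv2.undistortPoints(np.array([[uv]],float),K(p),np.array(p["distortion"],float)).ravel()
    Vi=np.linalg.inv(np.array(p["view"])); o=Vi[:3,3]; d=Vi[:3,:3]@np.array([n[0],-n[1],-1.])
    return o+d*(z-o[2])/d[2]
def tips(p,l): return [(round(d["confidence"],2),c2w(p,d["centre"]).round(4).tolist(),w2p(p,c2w(p,d["centre"])).round(0).tolist()) for d in models.tip_of(p,l)]
E
python3 - <<'E'
from h import *
for n in("scene","top"):
    p=viewer.snapshot(n); cv2.imwrite(f"pics/{n}1.png",p["frame"])
    for l in("scalpel_mid","scalpel_end","scalpel_tip","mouth","bin","tray"): print(n,l,*tips(p,l)[:4],sep="\n  ")
s=read_state(); print({k:np.round(s[k],3).tolist() for k in s})
E
```

```text
pics
scene
  scalpel_mid
  (0.82, [0.3245, -0.2672, 0.0033], [230.0, 340.0])
  (0.74, [0.6532, -0.4717, 0.0048], [347.0, 433.0])
  (0.63, [0.628, -0.2599, 0.0194], [347.0, 349.0])
scene
  scalpel_end
  (0.79, [0.2543, -0.2728, 0.0021], [204.0, 339.0])
  (0.57, [0.5554, -0.2433, 0.021], [320.0, 340.0])
  (0.53, [0.6031, -0.4865, 0.0021], [325.0, 437.0])
  (0.24, [0.7608, 0.0141, -0.0033], [404.0, 275.0])
scene
  scalpel_tip
  (0.85, [0.7043, -0.2751, 0.0179], [377.0, 358.0])
  (0.69, [0.3979, -0.2573, 0.0066], [259.0, 340.0])
  (0.6, [0.7085, -0.4504, 0.0004], [372.0, 428.0])
  (0.4, [0.5552, -0.2426, 0.021], [320.0, 339.0])
scene
  mouth
  (0.88, [0.5779, 0.2145, 0.1865], [350.0, 173.0])
scene
  bin
  (0.57, [0.653, 0.2343, -0.0023], [372.0, 217.0])
  (0.56, [0.6282, -0.2607, 0.019], [347.0, 349.0])
scene
  tray
  (0.97, [0.6293, -0.239, -0.0037], [348.0, 346.0])
  (0.24, [0.5787, 0.2144, 0.1861], [350.0, 173.0])
top
  scalpel_mid
  (0.61, [0.6291, -0.2628, 0.0203], [391.0, 221.0])
  (0.47, [0.3304, -0.2621, 0.0047], [392.0, 308.0])
  (0.39, [0.6562, -0.4714, 0.004], [450.0, 214.0])

[... 342 characters left out ...]
87.0])
  (0.52, [0.704, -0.2768, 0.0199], [395.0, 200.0])
top
  mouth
  (0.85, [0.5818, 0.2119, 0.1858], [247.0, 230.0])
  (0.32, [0.5546, -0.249, 0.0174], [387.0, 243.0])
top
  bin
top
  tray
  (0.78, [0.6349, -0.2347, -0.0014], [382.0, 220.0])
  (0.57, [0.6322, -0.2589, 0.0197], [390.0, 220.0])
{'time': 0.7, 'joints': [1.21, 0.333, 0.04, 1.465, -0.013, 1.343, -0.058], 'joint_velocities': [0.0, -0.001, 0.001, 0.0, 0.002, -0.0, 0.002], 'joint_efforts': [-0.001, -65.595, 1.332, -40.399, -0.06, 0.035, 0.0], 'tcp_pos': [0.168, -0.628, 0.242], 'eef_rot': [-0.0, 0.991, 0.131, -0.0], 'contact_force': [0.264, 0.541, 0.312], 'moment': [-0.021, -0.006, 0.043], 'grasp_force': 0.0, 'grip_width': 0.087}
```

View pictures.

View pics/scene1.png

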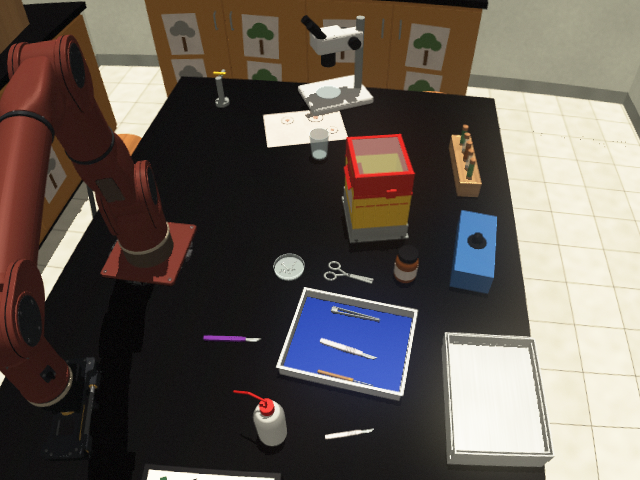

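View pics/top1.png

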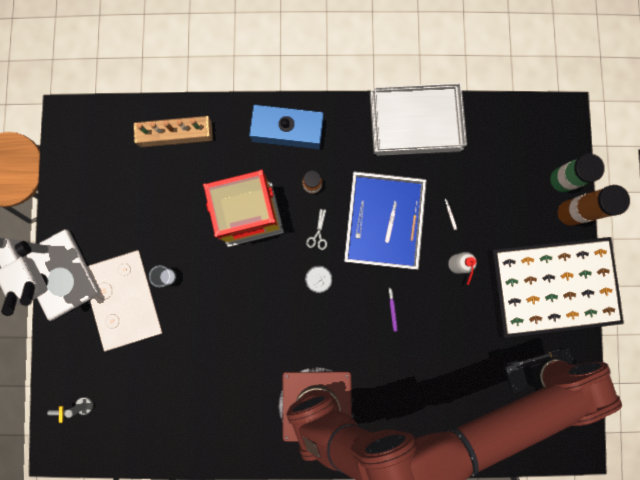

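```bash
python3 - <<'E'
import cv2
a=cv2.imread("pics/scene1.png")[310:450,190:410]; cv2.imwrite("pics/crop1.png",cv2.resize(a,None,fx=3.5,fy=3.5,interpolation=cv2.INTER_CUBIC))
E
```

```text
(no output)
```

View pics/crop1.png

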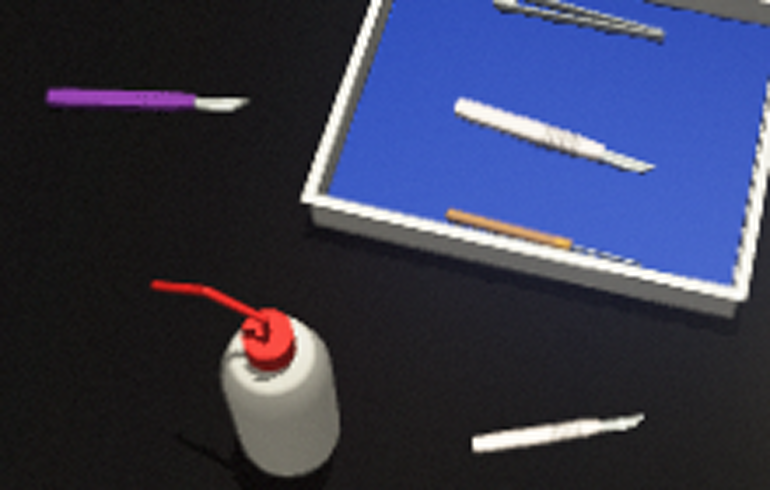

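Candidates: purple scalpel at scene (230,340), excluded by colour. Small white one on the bench at (347,433). Large white one on the blue pad at (347,349). I choose the tray one: white, the larger, and the crop confirms it, with its blade to the lower right. The bin is at (375,190). Next I measure the scalpel's axis and the bin's yaw.

```bash
python3 - <<'E'
from h import *
ims=[]
for n,c in(("scene",(125,245,330,430)),("top",(160,255,190,300))):
    p=viewer.snapshot(n)
    for d in models.silhouettes(p,"scalpel_mid")[:4]:
        v,u=np.nonzero(d["pixels"]); 
        if len(u)<20: continue
        w=np.array([p2w(p,(a,b),0.019)[:2] for a,b in zip(u,v)]); m=w.mean(0); x=(w-m)@np.linalg.svd(w-m,full_matrices=False)[2][0]
        ax=np.linalg.svd(w-m,full_matrices=False)[2][0]; ax=ax*np.sign(ax[0]); x=(w-m)@ax
        print(n,round(d["confidence"],2),len(u),m.round(4),"yaw",round(float(np.arctan2(ax[1],ax[0])),3),"ends",(m+ax*x.min()).round(4),(m+ax*x.max()).round(4))
    a=p["frame"][c[0]:c[1],c[2]:c[3]]; ims.append(cv2.resize(a,(400,int(400*a.shape[0]/a.shape[1]))))
    print(n,"mouth",tips(p,"mouth")[:1],"bin",tips(p,"bin")[:1],"flap",tips(p,"flap")[:1])
h=max(i.shape[0] for i in ims); print([i.shape for i in ims])
cv2.imwrite("pics/bin.png",np.hstack([cv2.copyMakeBorder(i,0,h-i.shape[0],0,0,0) for i in ims]))
E
```

```text
scene 0.72 227 [ 0.6086 -0.2555] yaw -0.2 ends [ 0.5562 -0.2449] [ 0.666  -0.2671]
scene 0.55 268 [ 0.3223 -0.2723] yaw 0.116 ends [ 0.2592 -0.2796] [ 0.3889 -0.2645]Traceback (most recent call last):
  File "<stdin>", line 12, in <module>
  File "h.py", line 13, in tips
    def tips(p,l): return [(round(d["confidence"],2),c2w(p,d["centre"]).round(4).tolist(),w2p(p,c2w(p,d["centre"])).round(0).tolist()) for d in models.tip_of(p,l)]
                                                                                                                                                ~~~~~~~~~~~~~^^^^^
ValueError: it knows: beaker, bin, blade, forceps, mouth, needle, pin_dish, scalpel_end, scalpel_mid, scalpel_tip, scissors, specimen_jar, tray, wash_bottle
```

Request:
{"op": "send_rows", "data": {
  "targets": [
    {"x":0.028,"y":-0.025,"z":0,"roll":2.7,"jaw":1},
    {"x":0.028,"y":-0.025,"z":0,"roll":2.7,"jaw":1},
    {"x":0.028,"y":-0.025,"z":0,"roll":2.7,"jaw":1},
    {"x":0.028,"y":-0.025,"z":0,"roll":2.7,"jaw":1},
    {"x":0.028,"y":-0.025,"z":0,"roll":2.7,"jaw":1},
    {"x":0.028,"y":-0.025,"z":0,"roll":2.7,"jaw":1},
    {"x":0.028,"y":-0.025,"z":0,"roll":2.7,"jaw":1},
    {"x":0.028,"y":-0.025,"z":0,"roll":2.7,"jaw":1},
    {"x":0.028,"y":-0.025,"z":0,"roll":2.7,"jaw":1},
    {"x":0.028,"y":-0.025,"z":0,"roll":2.7,"jaw":1}
  ]
}}

```text
time: 1.73
tcp_pos: [0.4342, -0.3652, 0.242]
eef_rot: [0.0, 0.994, -0.106, 0.0]
contact_force: [0.2, -1.1, -0.2]
grip_width: 0.0871
grasp_force: 0.0
```

```bash
python3 - <<'E'
from h import *
ims=[]
for n,c in(("scene",(125,245,330,430)),("top",(160,255,190,300))):
    p=viewer.snapshot(n)
    a=p["frame"][c[0]:c[1],c[2]:c[3]]; ims.append(cv2.resize(a,(400,int(400*a.shape[0]/a.shape[1]))))
    for l in("mouth","bin","scalpel_end","scalpel_mid","scalpel_tip"):print(n,l,tips(p,l)[:3])
h=max(i.shape[0] for i in ims); print([i.shape for i in ims])
cv2.imwrite("pics/bin.png",np.hstack([cv2.copyMakeBorder(i,0,h-i.shape[0],0,0,0) for i in ims]))
E
```

```text
scene mouth [(0.94, [0.5809, 0.2116, 0.185], [351.0, 174.0]), (0.18, [0.6284, -0.261, 0.0197], [347.0, 349.0])]
scene bin [(0.74, [0.6541, 0.2337, -0.0046], [373.0, 217.0])]
scene scalpel_end [(0.61, [0.5578, -0.2436, 0.0182], [320.0, 340.0]), (0.47, [0.5985, -0.4887, 0.0028], [323.0, 437.0]), (0.35, [0.2542, -0.2695, 0.0049], [204.0, 337.0])]
scene scalpel_mid [(0.69, [0.6266, -0.2596, 0.0213], [347.0, 348.0]), (0.48, [0.6572, -0.4684, 0.0038], [349.0, 432.0])]
scene scalpel_tip [(0.7, [0.7066, -0.2769, 0.0198], [378.0, 358.0]), (0.45, [0.71, -0.451, -0.0014], [373.0, 428.0])]
top mouth [(0.68, [0.5826, 0.2119, 0.1841], [247.0, 230.0])]
top bin []
top scalpel_end [(0.69, [0.5524, -0.2481, 0.0184], [387.0, 243.0]), (0.59, [0.2516, -0.2695, 0.0057], [394.0, 331.0]), (0.45, [0.6031, -0.4891, 0.0058], [455.0, 229.0])]
top scalpel_mid [(0.58, [0.6311, -0.2633, 0.0211], [391.0, 221.0]), (0.42, [0.3287, -0.2664, 0.0046], [393.0, 308.0]), (0.41, [0.6574, -0.4736, 0.0057], [450.0, 214.0])]
top scalpel_tip [(0.65, [0.5529, -0.2478, 0.0156], [387.0, 243.0]), (0.42, [0.7043, -0.2789, 0.0192], [395.0, 200.0]), (0.41, [0.4024, -0.2568, 0.0006], [390.0, 287.0])]
[(480, 400, 3), (345, 400, 3)]
```

View pics/bin.png

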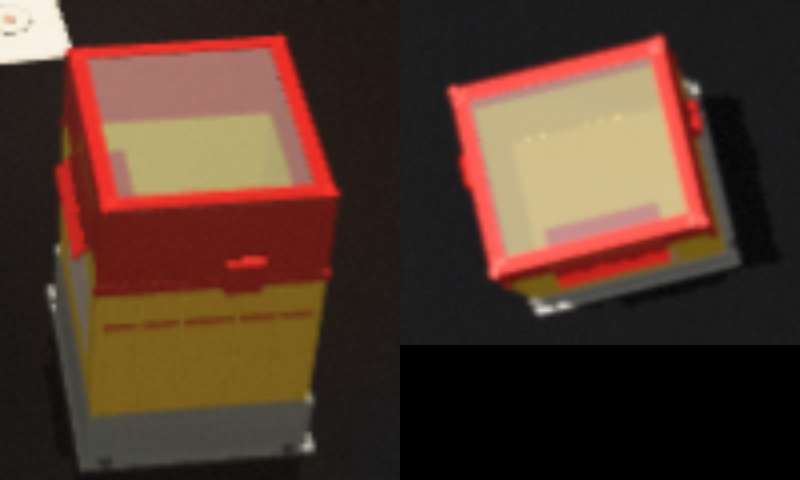

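The crop shows the lid's four top corners in both views, and the lip on the robot-facing side. I compute the yaw from them and meanwhile move above the handle.

Request:
{"op": "send_rows", "data": {
  "targets": [
    {"x":0.0112,"y":-0.0144,"z":0.0142,"jaw":0.5},
    {"x":0.0112,"y":-0.0144,"z":0.0142,"jaw":0.5},
    {"x":0.0112,"y":-0.0144,"z":0.0142,"jaw":0.5},
    {"x":0.0112,"y":-0.0144,"z":0.0142,"jaw":0.5},
    {"x":0.0112,"y":-0.0144,"z":0.0142,"jaw":0.5},
    {"x":0.0112,"y":-0.0144,"z":0.0142,"jaw":0.5},
    {"x":0.0112,"y":-0.0144,"z":0.0142,"jaw":0.5},
    {"x":0.0112,"y":-0.0144,"z":0.0142,"jaw":0.5},
    {"x":0.0112,"y":-0.0144,"z":0.0142,"jaw":0.5},
    {"x":0.0112,"y":-0.0144,"z":0.0142,"jaw":0.5}
  ]
}}

```text
$.targets[0]: bad value
```

```bash
python3 - <<'E'
from h import *
S=[(68,52),(284,40),(338,194),(103,210)]; T=[(50,90),(260,40),(310,228),(95,277)]
ims=[]
for n,C,s,o in(("scene",S,4,(330,125)),("top",T,3.636,(190,160))):
    p=viewer.snapshot(n)
    w=np.array([p2w(p,(a/s+o[0],b/s+o[1]),.25)[:2] for a,b in C]); print(n,w.round(4).tolist(),"ctr",w.mean(0).round(4))
    e=[w[(i+1)%4]-w[i] for i in range(4)]; print([ (round(float(np.linalg.norm(v)),3),round(float(np.degrees(np.arctan2(v[1],v[0]))),1)) for v in e])
    a=(p["frame"][290:410,270:430] if n=="scene" else p["frame"][170:275,340:480]); ims.append(cv2.resize(a,(400,300)))
cv2.imwrite("pics/above.png",np.hstack(ims))
E
```

```text
scene [[0.5599, 0.2956], [0.7158, 0.3324], [0.7584, 0.1637], [0.6023, 0.1254]] ctr [0.6591 0.2293]
[(0.16, 13.3), (0.174, -75.8), (0.161, -166.2), (0.175, 104.0)]
top [[0.7139, 0.3364], [0.7549, 0.1616], [0.597, 0.1195], [0.5573, 0.2967]] ctr [0.6558 0.2286]
[(0.18, -76.8), (0.163, -165.1), (0.182, 102.6), (0.162, 14.2)]
```

View pics/above.png

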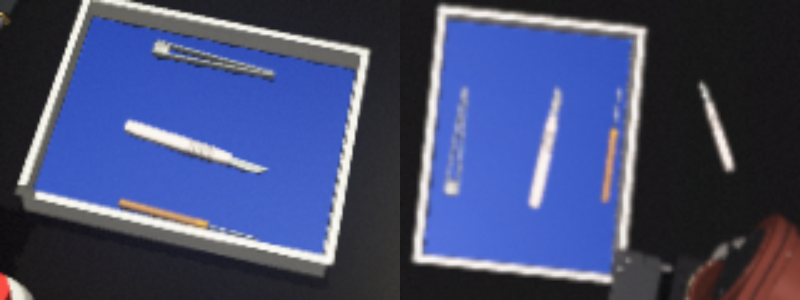

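The handle is still clear in both views and the arm has not moved: the call was refused, apparently for the missing roll. Bin yaw is about 13.6° and the mouth is near (0.580, 0.211, 0.185), which agrees with the network.

Request:
{"op": "send_rows", "data": {
  "targets": [
    {"x":0.0112,"y":-0.0144,"z":0.0142,"roll":0,"jaw":0.5},
    {"x":0.0112,"y":-0.0144,"z":0.0142,"roll":0,"jaw":0.5},
    {"x":0.0112,"y":-0.0144,"z":0.0142,"roll":0,"jaw":0.5},
    {"x":0.0112,"y":-0.0144,"z":0.0142,"roll":0,"jaw":0.5},
    {"x":0.0112,"y":-0.0144,"z":0.0142,"roll":0,"jaw":0.5},
    {"x":0.0112,"y":-0.0144,"z":0.0142,"roll":0,"jaw":0.5},
    {"x":0.0112,"y":-0.0144,"z":0.0142,"roll":0,"jaw":0.5},
    {"x":0.0112,"y":-0.0144,"z":0.0142,"roll":0,"jaw":0.5},
    {"x":0.0112,"y":-0.0144,"z":0.0142,"roll":0,"jaw":0.5},
    {"x":0.0112,"y":-0.0144,"z":0.0142,"roll":0,"jaw":0.5}
  ]
}}

```text
time: 3.27
tcp_pos: [0.5731, -0.2486, 0.0989]
eef_rot: [-0.0, 0.995, -0.105, 0.0]
contact_force: [0.1, 0.4, 0.8]
grip_width: 0.044
grasp_force: 0.0
```

```bash
python3 - <<'E'
from h import *
ims=[]
for n in("scene","top"):
    p=viewer.snapshot(n)
    for l in("scalpel_end","scalpel_mid","scalpel_tip"):print(n,l,tips(p,l)[:2])
    a=(p["frame"][260:380,270:430] if n=="scene" else p["frame"][170:275,340:480]); ims.append(cv2.resize(a,(400,300)))
cv2.imwrite("pics/above2.png",np.hstack(ims)); s=read_state();print(s["tcp_pos"],s["eef_rot"],s["grip_width"])
E
```

```text
scene scalpel_end [(0.74, [0.6025, -0.4889, 0.0009], [325.0, 438.0]), (0.74, [0.2541, -0.2724, 0.0066], [204.0, 338.0])]
scene scalpel_mid [(0.68, [0.6245, -0.2636, 0.0177], [346.0, 350.0]), (0.68, [0.5948, -0.0116, -0.0037], [345.0, 276.0])]
scene scalpel_tip [(0.62, [0.7056, -0.2781, 0.0205], [377.0, 358.0]), (0.56, [0.7124, -0.4504, 0.0003], [374.0, 428.0])]
top scalpel_end [(0.65, [0.6046, -0.4874, 0.0043], [455.0, 229.0])]
top scalpel_mid [(0.65, [0.6588, -0.4751, 0.0041], [451.0, 213.0])]
top scalpel_tip [(0.48, [0.7148, -0.4593, 0.0015], [445.0, 198.0]), (0.18, [0.6317, -0.2349, 0.0004], [382.0, 221.0])]
[ 0.57223395 -0.25037412  0.10045807] [ 4.22362679e-04  9.94436880e-01 -1.05332067e-01  5.17874830e-04] 0.043592222461062
```

View pics/above2.png

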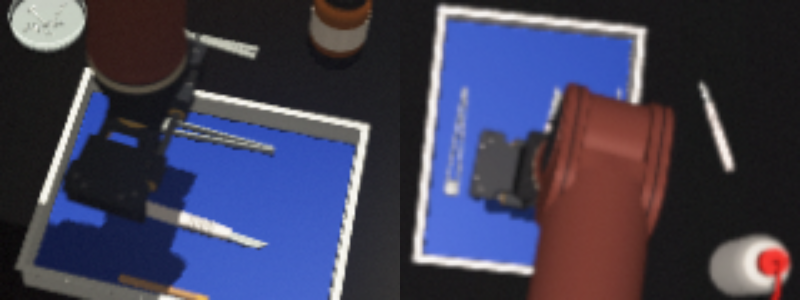

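The gripper stands over the rear of the handle with the blade clear ahead, so I go down.

Request:
{"op": "send_rows", "data": {
  "squeeze": 30,
  "targets": [
    {"x":0,"y":0,"z":0.01,"roll":0,"jaw":0.5},
    {"x":0,"y":0,"z":0.01,"roll":0,"jaw":0.5},
    {"x":0,"y":0,"z":0.01,"roll":0,"jaw":0.5},
    {"x":0,"y":0,"z":0.01,"roll":0,"jaw":0.5},
    {"x":0,"y":0,"z":0.01,"roll":0,"jaw":0.5},
    {"x":0,"y":0,"z":0.01,"roll":0,"jaw":0.5},
    {"x":0,"y":0,"z":0.004,"roll":0,"jaw":0.5},
    {"x":0,"y":0,"z":0,"roll":0,"jaw":0.5},
    {"x":0,"y":0,"z":0,"roll":0,"jaw":0.3},
    {"x":0,"y":0,"z":0,"roll":0,"jaw":0.2}
  ]
}}

```text
time: 4.5
tcp_pos: [0.5726, -0.249, 0.0353]
eef_rot: [-0.0, 0.995, -0.105, -0.0]
contact_force: [0.8, -0.0, -0.6]
grip_width: 0.0365
grasp_force: 0.0
```

Request:
{"op": "send_rows", "data": {
  "squeeze": 30,
  "targets": [
    {"x":0,"y":0,"z":0,"roll":0,"jaw":0},
    {"x":0,"y":0,"z":0,"roll":0,"jaw":0},
    {"x":0,"y":0,"z":0,"roll":0,"jaw":0},
    {"x":0,"y":0,"z":0,"roll":0,"jaw":0},
    {"x":0,"y":0,"z":0,"roll":0,"jaw":0},
    {"x":0,"y":0,"z":0,"roll":0,"jaw":0},
    {"x":0,"y":0,"z":0,"roll":0,"jaw":0},
    {"x":0,"y":0,"z":0,"roll":0,"jaw":0},
    {"x":0,"y":0,"z":0,"roll":0,"jaw":0},
    {"x":0,"y":0,"z":0,"roll":0,"jaw":0}
  ]
}}

```text
time: 5.33
tcp_pos: [0.5725, -0.2491, 0.0356]
eef_rot: [-0.0, 0.995, -0.105, 0.0]
contact_force: [0.5, 0.4, -0.9]
grip_width: 0.0115
grasp_force: 30.0
```

Request:
{"op": "send_rows", "data": {
  "targets": [
    {"x":0,"y":0,"z":-0.006,"roll":0,"jaw":0},
    {"x":0,"y":0,"z":-0.014,"roll":0,"jaw":0},
    {"x":0,"y":0,"z":-0.02,"roll":0,"jaw":0},
    {"x":0,"y":0,"z":-0.025,"roll":0,"jaw":0},
    {"x":0,"y":0,"z":-0.025,"roll":0,"jaw":0},
    {"x":0,"y":0,"z":-0.025,"roll":0,"jaw":0},
    {"x":0,"y":0,"z":-0.025,"roll":0,"jaw":0},
    {"x":0,"y":0,"z":-0.02,"roll":0,"jaw":0},
    {"x":0,"y":0,"z":-0.01,"roll":0,"jaw":0},
    {"x":0,"y":0,"z":-0.004,"roll":0,"jaw":0}
  ]
}}

```text
time: 6.17
tcp_pos: [0.5734, -0.2493, 0.2126]
eef_rot: [0.001, 0.995, -0.105, 0.002]
contact_force: [0.3, -0.0, -1.1]
grip_width: 0.0117
grasp_force: 30.0
```

```bash
python3 - <<'E'
from h import *
ims=[]
for n in("scene","top"):
    p=viewer.snapshot(n)
    for l in("scalpel_end","scalpel_mid","scalpel_tip"):print(n,l,tips(p,l)[:4])
    a=(p["frame"][200:380,250:450] if n=="scene" else p["frame"][150:270,320:460]); ims.append(cv2.resize(a,(400,350)))
cv2.imwrite("pics/lift.png",np.hstack(ims)); s=read_state();print(s["tcp_pos"],s["eef_rot"],s["grip_width"],s["joints"])
E
```

```text
scene scalpel_end [(0.66, [0.2551, -0.2707, 0.0015], [205.0, 338.0]), (0.61, [0.6003, -0.4862, 0.0014], [324.0, 437.0])]
scene scalpel_mid [(0.87, [0.6266, -0.2605, 0.1964], [349.0, 309.0]), (0.57, [0.6533, -0.4708, 0.0017], [347.0, 433.0]), (0.57, [0.3251, -0.2626, 0.0031], [231.0, 339.0])]
scene scalpel_tip [(0.69, [0.4015, -0.2561, 0.0035], [260.0, 340.0]), (0.54, [0.7092, -0.2753, 0.1954], [385.0, 319.0]), (0.54, [0.7109, -0.4501, -0.0001], [373.0, 428.0])]
top scalpel_end [(0.65, [0.6004, -0.4867, 0.0034], [454.0, 230.0]), (0.41, [0.5827, 0.2112, 0.1858], [248.0, 230.0])]
top scalpel_mid [(0.56, [0.6607, -0.4734, 0.003], [450.0, 213.0])]
top scalpel_tip [(0.44, [0.7125, -0.4592, -0.0009], [445.0, 198.0]), (0.44, [0.6338, -0.2358, -0.0019], [382.0, 221.0])]
[ 0.57204048 -0.24892029  0.20837396] [-3.14108992e-04  9.94518908e-01 -1.04552547e-01 -8.98475585e-04] 0.011598421121588898 [ 0.54325103  0.31495307 -0.25402169  1.56373219  0.08118708  1.27519944
 -1.50289913]
```

View pics/lift.png

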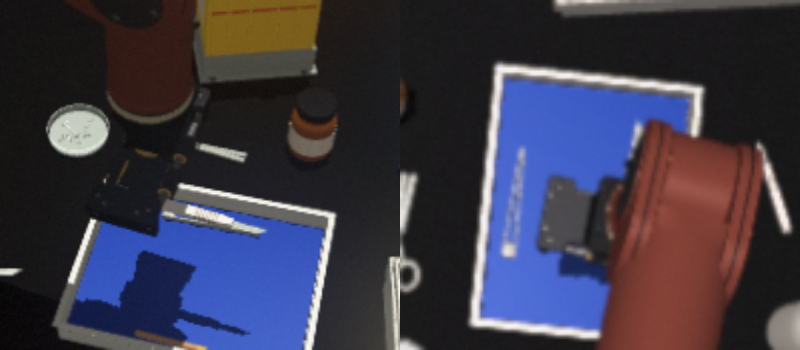

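Scalpel level in the grip with its middle about 55 mm ahead of the TCP, so the grip is 20 mm from the end. Now I move to a pose in front of the slot.

Request:
{"op": "send_rows", "data": {
  "targets": [
    {"x":-0.01,"y":-0.016,"z":0,"roll":0,"jaw":0},
    {"x":-0.018,"y":-0.028,"z":0,"roll":0,"jaw":0},
    {"x":-0.018,"y":-0.028,"z":0,"roll":0,"jaw":0},
    {"x":-0.018,"y":-0.028,"z":0,"roll":0,"jaw":0},
    {"x":-0.018,"y":-0.028,"z":0,"roll":0,"jaw":0},
    {"x":-0.018,"y":-0.028,"z":0,"roll":0,"jaw":0},
    {"x":-0.018,"y":-0.028,"z":0,"roll":0,"jaw":0},
    {"x":-0.018,"y":-0.028,"z":0,"roll":0,"jaw":0},
    {"x":-0.018,"y":-0.028,"z":0,"roll":0,"jaw":0},
    {"x":-0.018,"y":-0.028,"z":0,"roll":0,"jaw":0}
  ]
}}

```text
time: 7.4
tcp_pos: [0.459, 0.0502, 0.2093]
eef_rot: [0.0, 0.995, -0.105, -0.0]
contact_force: [1.2, -0.6, -0.3]
grip_width: 0.0116
grasp_force: 30.0
```

Request:
{"op": "send_rows", "data": {
  "targets": [
    {"x":-0.018,"y":-0.028,"z":0,"roll":0,"jaw":0},
    {"x":-0.018,"y":-0.028,"z":0,"roll":0,"jaw":0},
    {"x":-0.018,"y":-0.028,"z":0,"roll":0,"jaw":0},
    {"x":-0.016,"y":-0.026,"z":0,"roll":-4,"jaw":0},
    {"x":0,"y":0,"z":0,"roll":-4.3,"jaw":0},
    {"x":0,"y":0,"z":0,"roll":-4.3,"jaw":0},
    {"x":0,"y":0,"z":0,"roll":-4.3,"jaw":0},
    {"x":0,"y":0,"z":0,"roll":-4.3,"jaw":0},
    {"x":0,"y":0,"z":0,"roll":-4.3,"jaw":0},
    {"x":0,"y":0,"z":0,"roll":0,"jaw":0}
  ]
}}

```text
time: 8.23
tcp_pos: [0.4142, 0.171, 0.2092]
eef_rot: [-0.0, 0.993, 0.119, -0.0]
contact_force: [-0.7, 0.6, -0.6]
grip_width: 0.0113
grasp_force: 30.0
```

```bash
python3 - <<'E'
from h import *
ims=[]
for n in("scene","top"):
    p=viewer.snapshot(n)
    for l in("scalpel_mid","scalpel_tip","mouth"):print(n,l,tips(p,l)[:4])
    a=(p["frame"][120:270,250:450] if n=="scene" else p["frame"][150:270,180:340]); ims.append(cv2.resize(a,(400,300)))
cv2.imwrite("pics/pre.png",np.hstack(ims)); s=read_state();q=s["eef_rot"];print(s["tcp_pos"],"phi",2*np.arctan2(q[2],q[1]))
E
```

```text
scene scalpel_mid [(0.73, [0.6314, -0.2402, -0.0022], [349.0, 347.0]), (0.54, [0.6566, -0.4674, 0.0019], [349.0, 432.0]), (0.51, [0.469, 0.186, 0.1926], [311.0, 175.0]), (0.5, [0.325, -0.2671, 0.004], [230.0, 340.0])]
scene scalpel_tip [(0.73, [0.7098, -0.4493, 0.0011], [373.0, 427.0]), (0.6, [0.4003, -0.2567, 0.0058], [260.0, 340.0]), (0.48, [0.5436, 0.2047, 0.19], [337.0, 173.0]), (0.38, [0.5826, 0.2167, 0.1842], [351.0, 173.0])]
scene mouth [(0.75, [0.5804, 0.216, 0.1838], [350.0, 174.0])]
top scalpel_mid [(0.61, [0.4721, 0.1819, 0.1936], [256.0, 265.0]), (0.54, [0.3281, -0.2672, 0.0079], [393.0, 309.0]), (0.48, [0.6559, -0.4724, 0.0056], [450.0, 214.0])]
top scalpel_tip [(0.65, [0.7111, -0.4595, -0.0008], [445.0, 199.0]), (0.62, [0.4024, -0.2561, 0.0047], [390.0, 287.0]), (0.57, [0.5475, 0.2002, 0.192], [251.0, 241.0])]
top mouth [(0.82, [0.5824, 0.2161, 0.1861], [246.0, 230.0])]
[0.41438117 0.17096833 0.20954857] phi 0.23478425430794012
```

View pics/pre.png

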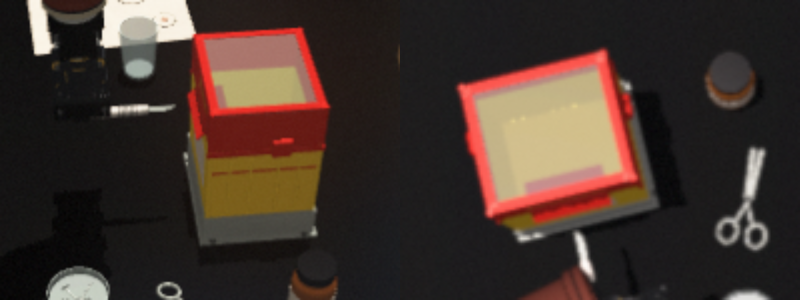

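Blade is level, 38 mm short of the slot, about 6–8 mm above its floor and centred within a few mm. I insert it until the fingers are just short of the face.

Request:
{"op": "send_rows", "data": {
  "targets": [
    {"x":0.01,"y":0,"z":0,"roll":0,"jaw":0},
    {"x":0.01,"y":0,"z":0,"roll":0,"jaw":0},
    {"x":0.01,"y":0,"z":0,"roll":0,"jaw":0},
    {"x":0.01,"y":0,"z":0,"roll":0,"jaw":0},
    {"x":0.01,"y":0,"z":0,"roll":0,"jaw":0},
    {"x":0.01,"y":0,"z":0,"roll":0,"jaw":0},
    {"x":0.01,"y":0,"z":0,"roll":0,"jaw":0},
    {"x":0.01,"y":0,"z":0,"roll":0,"jaw":0},
    {"x":0.01,"y":0,"z":0,"roll":0,"jaw":0},
    {"x":0.01,"y":0,"z":0,"roll":0,"jaw":0}
  ]
}}

```text
time: 9.47
tcp_pos: [0.5126, 0.1946, 0.2095]
eef_rot: [-0.0, 0.993, 0.117, -0.0]
contact_force: [-0.7, 0.2, -0.4]
grip_width: 0.0113
grasp_force: 30.0
```

Request:
{"op": "send_rows", "data": {
  "targets": [
    {"x":0.008,"y":0,"z":0,"roll":0,"jaw":0},
    {"x":0.008,"y":0,"z":0,"roll":0,"jaw":0},
    {"x":0.008,"y":0,"z":0,"roll":0,"jaw":0},
    {"x":0.008,"y":0,"z":0,"roll":0,"jaw":0},
    {"x":0.007,"y":0,"z":0,"roll":0,"jaw":0},
    {"x":0.006,"y":0,"z":0,"roll":0,"jaw":0},
    {"x":0.005,"y":0,"z":0,"roll":0,"jaw":0},
    {"x":0.003,"y":0,"z":0,"roll":0,"jaw":0},
    {"x":0.002,"y":0,"z":0,"roll":0,"jaw":0},
    {"x":0,"y":0,"z":0,"roll":0,"jaw":0}
  ]
}}

```text
time: 10.3
tcp_pos: [0.5653, 0.2072, 0.2095]
eef_rot: [-0.0, 0.993, 0.118, -0.0]
contact_force: [1.0, -0.2, -0.6]
grip_width: 0.0116
grasp_force: 30.0
```

```bash
python3 - <<'E'
from h import *
ims=[]
for n in("scene","top"):
    p=viewer.snapshot(n)
    for l in("scalpel_mid","scalpel_end","scalpel_tip","mouth"):print(n,l,[t for t in tips(p,l) if t[1][2]>.1])
    a=(p["frame"][120:240,290:450] if n=="scene" else p["frame"][150:270,180:340]); ims.append(cv2.resize(a,(400,300),interpolation=cv2.INTER_CUBIC))
cv2.imwrite("pics/ins.png",np.hstack(ims)); s=read_state();print(s["tcp_pos"],s["contact_force"])
E
```

```text
scene scalpel_mid []
scene scalpel_end []
scene scalpel_tip []
scene mouth [(0.95, [0.5831, 0.2178, 0.1843], [351.0, 173.0])]
top scalpel_mid []
top scalpel_end []
top scalpel_tip []
top mouth [(0.89, [0.5831, 0.211, 0.185], [248.0, 230.0])]
[0.56504935 0.20714874 0.20964945] [0.6204614  0.45816056 0.24889877]
```

View pics/ins.png

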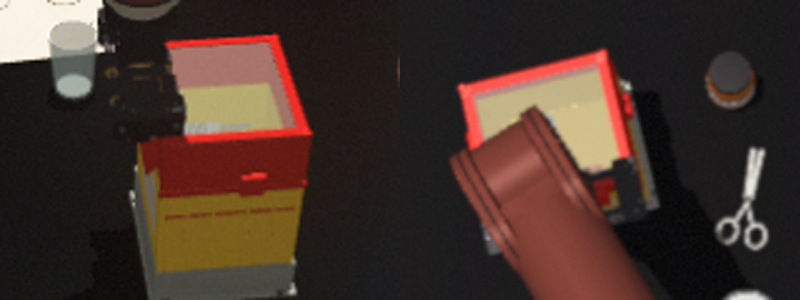

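The scalpel shows through the lid, inside the slot. There is no contact force, and the gripper body is above the lid. I lower it 3 mm, let go, then back off with the fingers straddling the handle.

Request:
{"op": "send_rows", "data": {
  "targets": [
    {"x":0,"y":0,"z":0.0015,"roll":0,"jaw":0},
    {"x":0,"y":0,"z":0.0015,"roll":0,"jaw":0},
    {"x":0,"y":0,"z":0,"roll":0,"jaw":0},
    {"x":0,"y":0,"z":0,"roll":0,"jaw":0.15},
    {"x":0,"y":0,"z":0,"roll":0,"jaw":0.2},
    {"x":0,"y":0,"z":0,"roll":0,"jaw":0.3},
    {"x":0,"y":0,"z":0,"roll":0,"jaw":0.4},
    {"x":0,"y":0,"z":0,"roll":0,"jaw":0.4},
    {"x":0,"y":0,"z":0,"roll":0,"jaw":0.4},
    {"x":0,"y":0,"z":0,"roll":0,"jaw":0.4}
  ]
}}

```text
time: 11.63
tcp_pos: [0.5651, 0.2072, 0.2066]
eef_rot: [-0.0, 0.993, 0.118, 0.0]
contact_force: [-0.2, 0.7, 0.9]
grip_width: 0.0335
grasp_force: 0.0
```

Request:
{"op": "send_rows", "data": {
  "targets": [
    {"x":-0.005,"y":0,"z":0,"roll":0,"jaw":0.4},
    {"x":-0.01,"y":0,"z":0,"roll":0,"jaw":0.4},
    {"x":-0.015,"y":0,"z":0,"roll":0,"jaw":0.4},
    {"x":-0.02,"y":0,"z":0,"roll":0,"jaw":0.4},
    {"x":-0.02,"y":0,"z":0,"roll":0,"jaw":0.4},
    {"x":-0.02,"y":0,"z":0,"roll":0,"jaw":0.4},
    {"x":-0.02,"y":0,"z":0,"roll":0,"jaw":0.4},
    {"x":0,"y":0,"z":0,"roll":0,"jaw":0},
    {"x":0,"y":0,"z":0,"roll":0,"jaw":0},
    {"x":0,"y":0,"z":0,"roll":0,"jaw":0}
  ]
}}

```text
time: 12.47
tcp_pos: [0.4583, 0.1813, 0.2069]
eef_rot: [0.0, 0.993, 0.117, 0.001]
contact_force: [-0.1, 0.0, -0.4]
grip_width: 0.0221
grasp_force: 0.0
```

```bash
python3 - <<'E'
from h import *
ims=[]
for n in("scene","top"):
    p=viewer.snapshot(n)
    for l in("scalpel_mid","scalpel_end","scalpel_tip","mouth"):print(n,l,[t for t in tips(p,l) if t[1][1]>.1])
    a=(p["frame"][130:220,310:430] if n=="scene" else p["frame"][150:270,180:340]); ims.append(cv2.resize(a,(400,300),interpolation=cv2.INTER_CUBIC))
cv2.imwrite("pics/rel.png",np.hstack(ims)); s=read_state();print(s["tcp_pos"],s["contact_force"],s["grip_width"])
E
```

```text
scene scalpel_mid []
scene scalpel_end [(0.6, [0.5466, 0.2031, 0.1901], [338.0, 174.0])]
scene scalpel_tip []
scene mouth [(0.64, [0.5795, 0.2152, 0.1858], [350.0, 173.0])]
top scalpel_mid []
top scalpel_end [(0.58, [0.5472, 0.2022, 0.1911], [250.0, 241.0])]
top scalpel_tip []
top mouth [(0.57, [0.5836, 0.2114, 0.1863], [247.0, 230.0])]
[0.45820652 0.18157428 0.20645978] [0.08790022 0.7094302  0.01081557] 0.000606710638031943
```

The end lies flat at (0.547, 0.203, 0.190), 36 mm outside the face and in line with the closed fingers. Pushing on.

Request:
{"op": "send_rows", "data": {
  "targets": [
    {"x":0.007,"y":0,"z":0.001,"roll":0,"jaw":0},
    {"x":0.009,"y":0,"z":0,"roll":0,"jaw":0},
    {"x":0.009,"y":0,"z":0,"roll":0,"jaw":0},
    {"x":0.009,"y":0,"z":0,"roll":0,"jaw":0},
    {"x":0.009,"y":0,"z":0,"roll":0,"jaw":0},
    {"x":0.009,"y":0,"z":0,"roll":0,"jaw":0},
    {"x":0.007,"y":0,"z":0,"roll":0,"jaw":0},
    {"x":0.005,"y":0,"z":0,"roll":0,"jaw":0},
    {"x":0.004,"y":0,"z":0,"roll":0,"jaw":0},
    {"x":0.002,"y":0,"z":0,"roll":0,"jaw":0}
  ]
}}

```text
time: 13.8
tcp_pos: [0.5266, 0.198, 0.2055]
eef_rot: [-0.0, 0.993, 0.118, -0.0]
contact_force: [0.0, -0.1, 0.5]
grip_width: 0.0003
grasp_force: 0.0
```

Request:
{"op": "send_rows", "data": {
  "targets": [
    {"x":0.004,"y":0,"z":0,"roll":0,"jaw":0},
    {"x":0.004,"y":0,"z":0,"roll":0,"jaw":0},
    {"x":0.005,"y":0,"z":0,"roll":0,"jaw":0},
    {"x":0.005,"y":0,"z":0,"roll":0,"jaw":0},
    {"x":0.005,"y":0,"z":0,"roll":0,"jaw":0},
    {"x":0.005,"y":0,"z":0,"roll":0,"jaw":0},
    {"x":0.005,"y":0,"z":0,"roll":0,"jaw":0},
    {"x":0.005,"y":0,"z":0,"roll":0,"jaw":0},
    {"x":0.004,"y":0,"z":0,"roll":0,"jaw":0},
    {"x":0,"y":0,"z":0,"roll":0,"jaw":0}
  ]
}}

```text
time: 14.63
tcp_pos: [0.5678, 0.2077, 0.2054]
eef_rot: [-0.0, 0.993, 0.117, -0.0]
contact_force: [-0.1, 0.1, 0.1]
grip_width: 0.0008
grasp_force: 0.0
```

```bash
python3 - <<'E'
from h import *
for n in("scene","top"):
    p=viewer.snapshot(n)
    for l in("scalpel_mid","scalpel_end","scalpel_tip","mouth"):print(n,l,[t for t in tips(p,l) if t[1][1]>.1])
    for d in models.silhouettes(p,"scalpel_mid"): v,u=np.nonzero(d["pixels"]); print(round(d["confidence"],2),len(u),u.mean().round(),v.mean().round())
s=read_state();print(s["tcp_pos"],s["contact_force"],s["grip_width"])
E
```

```text
scene scalpel_mid []
scene scalpel_end []
scene scalpel_tip []
scene mouth [(0.71, [0.5787, 0.2144, 0.1854], [350.0, 173.0])]
0.77 239 230.0 338.0
0.75 199 346.0 434.0
top scalpel_mid []
top scalpel_end []
top scalpel_tip []
top mouth [(0.88, [0.5822, 0.2101, 0.1845], [248.0, 230.0])]
0.53 117 392.0 314.0
[0.56703563 0.20757763 0.20563659] [-0.06813174 -0.17345077  0.53313309] 0.0004726574265790953
```

Nothing shows outside the slot. I back away and check, using the last picture.

Request:
{"op": "send_rows", "data": {
  "targets": [
    {"x":-0.01,"y":0,"z":0,"roll":0,"jaw":0},
    {"x":-0.016,"y":0,"z":0,"roll":0,"jaw":0},
    {"x":-0.016,"y":0,"z":0,"roll":0,"jaw":0},
    {"x":-0.016,"y":0,"z":0,"roll":0,"jaw":0},
    {"x":-0.016,"y":0,"z":0,"roll":0,"jaw":0},
    {"x":-0.016,"y":0,"z":0,"roll":0,"jaw":0},
    {"x":-0.016,"y":0,"z":0,"roll":0,"jaw":0},
    {"x":-0.016,"y":0,"z":0,"roll":0,"jaw":0},
    {"x":-0.01,"y":0,"z":0,"roll":0,"jaw":0},
    {"x":0,"y":0,"z":0,"roll":0,"jaw":0}
  ]
}}

```text
time: 16.07
tcp_pos: [0.4369, 0.1764, 0.2057]
eef_rot: [0.001, 0.993, 0.118, 0.0]
contact_force: [0.3, 1.8, -0.2]
grip_width: 0.0007
grasp_force: 0.0
```

```bash
python3 - <<'E'
from h import *
ims=[]
for n in("scene","top"):
    p=viewer.snapshot(n)
    for l in("scalpel_mid","scalpel_end","scalpel_tip"):print(n,l,[t for t in tips(p,l) if t[1][1]>.1])
    a=(p["frame"][125:227,310:446] if n=="scene" else p["frame"][160:256,180:308]); ims.append(cv2.resize(a,(400,300),interpolation=cv2.INTER_CUBIC))
cv2.imwrite("pics/fin.png",np.hstack(ims))
E
```

```text
scene scalpel_mid []
scene scalpel_end []
scene scalpel_tip []
top scalpel_mid []
top scalpel_end []
top scalpel_tip []
```

View pics/fin.png

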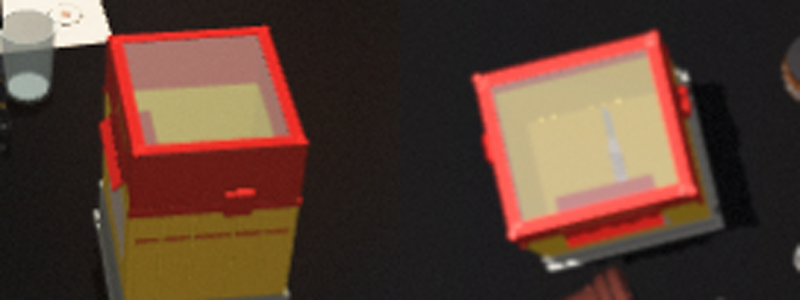

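The top view shows the scalpel inside the tub, at (605–620, 105–180). The flap band looks as it did when shut. I check the flap against the start pictures numerically.

```bash
python3 - <<'E'
from h import *
a=cv2.imread("pics/top1.png").astype(int); s=cv2.imread("pics/scene1.png").astype(int)
for n,r in(("top",a),("scene",s)):
    p=viewer.snapshot(n); d=np.abs(p["frame"].astype(int)-r).max(2)>45
    c=d[160:256,190:300] if n=="top" else d[125:245,340:430]
    v,u=np.nonzero(c); o=(190,160) if n=="top" else (340,125)
    print(n,len(u), sorted(zip((u+o[0]).tolist(),(v+o[1]).tolist()))[:60])
E
```

```text
top 107 [(234, 255), (235, 255), (236, 254), (236, 255), (237, 254), (237, 255), (238, 253), (238, 254), (238, 255), (239, 253), (239, 254), (239, 255), (240, 252), (240, 253), (240, 254), (240, 255), (241, 252), (241, 253), (241, 254), (241, 255), (242, 250), (242, 251), (242, 252), (242, 253), (242, 254), (242, 255), (243, 248), (243, 249), (243, 250), (243, 251), (243, 252), (243, 253), (243, 254), (243, 255), (244, 248), (244, 249), (244, 250), (244, 251), (244, 252), (244, 253), (244, 254), (244, 255), (245, 249), (245, 250), (245, 251), (245, 252), (245, 253), (245, 254), (245, 255), (246, 247), (246, 248), (246, 249), (246, 250), (246, 251), (246, 252), (246, 253), (246, 254), (246, 255), (247, 205), (247, 206)]
scene 0 []
```

```bash
python3 -c "
from rig import bot
print(bot.hand_in())"
```

```text
the job is handed in; nothing more can be done
None
```

The scalpel went blade first through the flap and dropped inside the sharps bin; pictures taken afterwards show it in the tub with the flap shut, and I handed the job in at about 16 s of the 61 s allowed (no verdict was returned).

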